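# Square up a chip carrier against its stop and weigh it down

### The job

Get the chip carrier ready for the microscope: gently push the free end of the aluminium carrier bar so that it swings about its screw until its side rests against the red stop post. Then set the brass hold-down weight squarely on the blue pad of the bar, lengthwise along it, putting it down gently rather than dropping it, so that the bar stays against the stop. Leave everything else on the bench where it is.

Things in the scene. Friction and masses are not known exactly. Their poses are not given: they have to be found in the camera images.
- stage: fixed dark alignment plate, 250 (x) x 240 (y) x 15 mm thick, lying on the bench; origin: centre of its underside. Its top is 15 mm above the bench. Stands with its x axis roughly away from the robot, turned up to 0.3 rad
- pivot (a point): point on the stage's top on the axis of the pivot screw (12 mm shank through the carrier's hole; its steel head, 22 mm diameter, rises to 29.5 mm above the stage top). The carrier turns about this axis and cannot be lifted off
- stop: red upright stop post fixed on the stage, 16 mm diameter, 32 mm high; origin: centre of its foot, on the stage's top. It stands on the carrier's +y side, about 155 mm from the pivot, at a slightly different place each time. When the carrier rests on it, its axis is 26 mm from the bar's centre line
- carrier: loose aluminium bar, 200 x 36 x 20 mm, flat on the stage, three dark chips near its pivot and a blue pad further out; origin: pivot hole's axis, at the underside. x runs along the bar to the free end: it spans x -20 to 180, y -18 to 18 mm. It drags with plain friction (a few N at the free end) and stays where left. Starts 0.5 to 1.2 rad clockwise (from above) of the stop
- pad (a point): centre of the blue pad (70 x 34 mm) on the carrier's top face, 100 mm from the pivot axis, 20 mm above the carrier's underside
- free_end (a point): middle of the carrier's free end face, 180 mm from the pivot axis and 10 mm above its underside; push the bar's -y side near here, turning it counter-clockwise
- weight: hold-down weight (0.3 to 0.65 kg) standing on the bench: brass block 70 (x) x 36 (y) x 22 mm high, with a black upright grip rib on top, 60 (x) x 14 (y) mm, from 22 to 48 mm above its underside; origin: centre of its underside. Grip the rib across its 14 mm (y). Either way round is right on the pad
- bottle: small clear round bottle with black cap, 56 mm diameter, 110 high, standing; origin underneath; leave alone
- beaker: small glass beaker, 60 mm diameter, 60 high, open on top; origin underneath; leave alone
- tweezer_tray: shallow pink tray with tweezers, 160 x 50 x 18 mm; origin underneath; leave alone
- lens_cap: round steel cap, 52 mm diameter, 18 high; origin underneath; leave alone
- part_tray: black divided component tray, 150 x 110 x 20 mm; origin underneath; leave alone
- brush: cleaning brush lying on the bench; leave alone
- notepad: yellow pad, 100 x 140 x 12 mm; origin underneath; leave alone
Mind the look-alikes: they are no part of the job. What is shaped like the carrier but green or purple is not meant.

How it is judged:
On the way, in this order (a step that is already met when the one before it is completed fails the run):
1. the carrier rests against the stop, gap under 2 mm (y of stop in the frame of carrier below 0.028 m and linear speed of carrier below 0.01 m/s and angular speed of carrier below 0.1 rad/s), for 0.2 s.
2. the weight stands flat on the blue pad, lengthwise, the carrier still against the stop (y of stop in the frame of carrier below 0.028 m and x of weight in the frame of carrier between 0.088 and 0.112 m and y of weight in the frame of carrier between -0.009 and 0.009 m and z of weight in the frame of carrier between 0.016 and 0.024 m and angle between the x axis of weight and the x axis of carrier, either way round below 0.2 rad and angle between weight's own z axis and vertical below 0.08 rad), for 0.2 s.
At the end, for the whole second after the job is handed in: The carrier lies against the stop post (gap under 2 mm); the weight stands upright on the blue pad, its centre within 12 mm along and 9 mm across the bar, lengthwise within 0.2 rad; both at rest (all of step 2 and linear speed of each of carrier, weight below 0.01 m/s and angular speed of each of carrier, weight below 0.1 rad/s); the robot touches nothing.
It fails at once if the carrier is rammed against the stop (over 60 N) (contact force between carrier and stop above 60 N).
It fails at once if the weight is dropped or rammed onto the carrier (over 80 N) (contact force between weight and carrier above 80 N).
It fails at once if another thing on the bench is shifted by more than 30 mm (distance of any of bottle, beaker, tweezer_tray, lens_cap, part_tray, brush, notepad from where it was at the start of the episode above 0.03 m).
It also fails if it takes over 64 s, if anything falls off the work surface, if the arm or the gripper's body presses on something with over 40 N, if the wrist force passes 120 N, or if a joint passes its speed limit or range.

### The arm

A 6-joint arm with a two-finger parallel gripper is mounted at the origin on the work surface. World frame = base frame: x ahead of the robot, y to its left, z up, the work surface at z = 0. Lengths are in m, angles in rad, forces in N, time in s.
With the tool pointing down it reaches from about 0.375 to 0.75 m from the base axis. Payload 9 kg.
Tool frame: the origin (TCP) lies between the finger pads; the fingertips stand 11 mm ahead of it and the grasp point (between the pads) lies 8 mm behind it; z points along the fingers, y is the direction in which the jaws open and shut (so a half turn about z gives the same grasp; the last joint's range is limited). The gripper opens to 85 mm and grips with 20 to 120 N. Pads are 22 mm wide; open, the fingers measure 114 mm over their backs; the gripper's body (76 mm by 85 mm) begins 54 mm behind the grasp point. The pads swing forward as they close: fully open they stand 13 mm farther back than shut.
Start: joints at [-1.434, 0.104, 0.097, 1.564, 0, 1.353], TCP at [0.208, -0.563, 0.242] pointing down, gripper open.
Joint ranges: [-2.99, 2.99], [-0.84, 1.86], [-1.1, 1.16], [-1.84, 2.11], [-1.51, 1.56], [-3.14, 3.14]. Speed limits (rad/s): [2.22, 2.22, 2.57, 3.14, 3.14, 3.14].

### API

Orientations are given as [roll, pitch, yaw] about the fixed x, y, z axes, in that order (R = Rz(yaw) Ry(pitch) Rx(roll)).
In Python, from cell import arm gives the robot as it stands.
- The arm moves only by the tool apply_moves, never from a script. Its argument "rows" is a list of rows, each a list of 6 numbers: the shift along the tool's x, y, z in mm, then the turn, a rotation vector about the tool's x, y, z in rad. In form: [[dx, dy, dz, wx, wy, wz], ...]. A call has 1 to 10 rows; each row shifts and turns the commanded pose from where the row before left it, along the tool's axes as they then stand; what a row does not reach is not made up. A row lasts 1/8 s, in which the tool goes at most 62.5 mm and 10.7 degrees, less where a joint would pass 70% of its speed; a pose out of reach is approached as far as the arm can. A call is refused whole if a number of a shift passes 62.5 or a number of a turn 0.188, either way. A call with a gripper value outside its range is refused whole. "jaw" is the opening in per cent of the stroke, from 0 (shut) to 100 (fully open), set as the call begins (left out, the last holds). The fingers move at their own pace and stop on an object; "force" is the grip in N (left out, the last holds). Time passes only in rows, so rows that do not move let the fingers close. It gives the time, the measured TCP pose, the force and the opening at its end, in the units of the state.
- arm.sense(): the state, without advancing time (a new reading comes with each control period).
- arm.read_camera(name): name is "scene" or "top" or "wrist"; returns a dict with "color" (480x640x3 uint8, red, green, blue), "range_z" (480x640 float32, m along the optical axis (not along the pixel's ray), 0 where there is no reading), "mtx" (3x3 intrinsics, pixels), "position" and "attitude" of the camera in the world. Camera axes: x right, y up, looking along -z (the intrinsics and any distortion apply to the point x, -y, -z); pixel columns grow to the right and rows downward; lengths in m; the calibration is good to about 2 mm. A picture is of the moment at which its call begins.
- arm.hand_in(): hands the job in, once; it reports no verdict.
The state is a dict: "clock": time; "joint_pos": joint angles; "qd": joint speeds; "effort": joint torques, N m; "position": TCP position; "tool_rot": TCP orientation; "wrist_force": force on the tool from outside, world axes, zero at the start; "moment": the same for the moment, N m; "grip_width": finger opening in m.
Only numpy, scipy, OpenCV 4.12 (cv2) and the standard library are available. Lean on these libraries where they do the work, as an engineer would, in place of code of your own. Each camera call takes 0.05 s, during which the arm holds its last target.

## Working session

There is one attempt and no reset: what is moved stays moved. The work goes in short steps, Python scripts to look and compute and a tool call to move; the robot and the scene stay as the last step left them, time stands still between calls to the robot, and variables do not carry over. Pictures are saved under pics/ and viewed, and the job is handed in when it is done.

Besides the shell and the picture viewer there is one more tool, called after "Call:" in YAML: its name, and indented under it one key for each argument. apply_moves: Moves the arm, as the interface text tells. Its arguments: {"type":"object","properties":{"rows":{"type":"array","items":{"type":"array","items":{"type":"number"}}},"jaw":{"type":"number"},"force":{"type":"number"}},"required":["rows"]}

```bash
mkdir -p pics; ls
cat > h.py <<'E'
import numpy as np,cv2
from cell import arm
def grab(n,tag):
    c=arm.read_camera(n); np.savez('pics/%s.npz'%tag,**{k:np.array(v) for k,v in c.items()})
    cv2.imwrite('pics/%s.png'%tag,c['color'][:,:,::-1]); return c
def load(tag): return dict(np.load('pics/%s.npz'%tag))
from scipy.spatial.transform import Rotation as R
def rot(a):
    a=np.array(a)
    if a.shape==(3,3): return a
    if a.shape==(4,): raise Exception('quat')
    return R.from_euler('xyz',a).as_matrix()
def cloud(c):
    z=c['range_z'];v,u=np.mgrid[0:480,0:640];m=c['mtx']
    p=np.stack([(u-m[0,2])/m[0,0]*z,-(v-m[1,2])/m[1,1]*z,-z],-1)
    return p@rot(c['attitude']).T+c['position']
E
python3 - <<'E'
from h import *
for n in('scene','top'):
    c=grab(n,n+'0'); print(c.keys(),c['position'],c['attitude'],c['mtx'])
print(arm.sense())
E
```

```text
pics
dict_keys(['color', 'range_z', 'mtx', 'position', 'attitude']) [1.47122184 0.72045941 1.02520327] [0.89723639 0.00669907 2.15744179] [[555.19325019   0.         318.8601647 ]
 [  0.         555.19325019 243.47060005]
 [  0.           0.           1.        ]]
dict_keys(['color', 'range_z', 'mtx', 'position', 'attitude']) [0.38268044 0.01899891 1.54206415] [ 0.07465821  0.00473145 -1.59682065] [[456.8326556    0.         322.17143529]
 [  0.         456.8326556  238.60815003]
 [  0.           0.           1.        ]]
{'clock': 0.1, 'joint_pos': array([-1.43364750e+00,  1.04661743e-01,  9.65720489e-02,  1.56391184e+00,
        2.04578298e-05,  1.35307634e+00]), 'qd': array([ 0.00142368, -0.00139513,  0.00287715,  0.00104435, -0.00233526,
       -0.00036062]), 'effort': array([ 6.51631679e-03, -5.58207250e+01,  5.04719532e+01,  1.31963496e-02,
       -2.52034006e-04, -1.93795785e-05]), 'position': array([ 0.20844452, -0.56232901,  0.24160087]), 'tool_rot': array([-3.14042032e+00, -2.80303537e-04,  3.54868641e-01]), 'wrist_force': array([ 0.55345982, -0.69738068, -0.19504243]), 'moment': array([-0.0218125 , -0.01162312, -0.02622067]), 'grip_width': 0.08549079054927138}
```

View pics/top0.png

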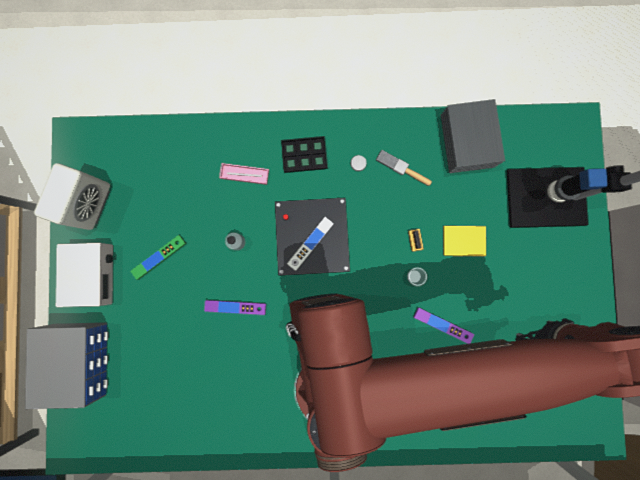

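View pics/scene0.png

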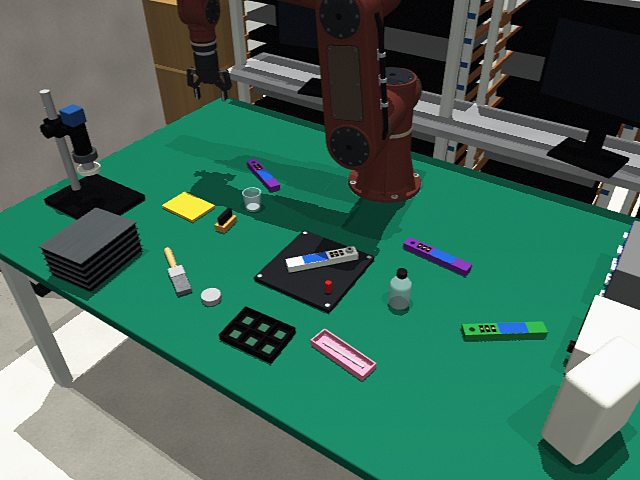

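Top view candidates: the aluminium carrier on the dark stage at (310,244), against look-alikes that are green at (158,257) and purple at (235,307) and (444,325). The red stop is at (285,216). The weight (brass with a black rib) is at (416,239). Next I'll take a close crop and measure.

Run:
```python
from h import *
c=load('top0');s=load('scene0')
a=c['color'][190:290,260:360,::-1];b=c['color'][215:265,380:450,::-1]
a=cv2.resize(a,(400,400),interpolation=2);b=cv2.resize(b,(400,286),interpolation=2)
d=cv2.resize(s['color'][195:310,200:385,::-1],(800,497),interpolation=2)
cv2.imwrite('pics/crop0.png',np.hstack([a,np.vstack([b,np.zeros((114,400,3),np.uint8)])]));cv2.imwrite('pics/crop1.png',d)
for n,c in(('top',c),('scene',s)):
    P=cloud(c);col=c['color'].astype(int);h=cv2.cvtColor(c['color'],cv2.COLOR_RGB2HSV).astype(int)
    print(n,'range valid',(c['range_z']>0).mean())
    X,Y,Z=P[...,0],P[...,1],P[...,2]
    reg=(X>.2)&(X<.75)&(abs(Y)<.45)
    print('bench z',np.median(Z[reg&(h[...,0]>65)&(h[...,0]<90)&(h[...,1]>120)]))
    def rep(nm,m,):
        m=m&reg; 
        if m.sum()<3: print(nm,m.sum());return
        p=P[m];q=p.mean(0);w,v=np.linalg.eigh(np.cov(p[:,:2].T));
        r=cv2.minAreaRect(p[:,:2].astype(np.float32)*1000)
        print(nm,m.sum(),q.round(4),'med z',np.median(p[:,2]).round(4),'ax',np.arctan2(v[1,1],v[0,1]).round(3),np.round(r[0],1),np.round(r[1],1),np.round(r[2],1))
    stg=(X>.3)&(X<.62)&(abs(Y-.04)<.16)
    rep('red',((h[...,0]<6)|(h[...,0]>174))&(h[...,1]>150)&(h[...,2]>80)&stg)
    rep('blue',(abs(h[...,0]-110)<8)&(h[...,1]>120)&(h[...,2]>100)&stg)
    rep('bar',(Z>.027)&(Z<.040)&stg)
    rep('stage',(h[...,1]<70)&(h[...,2]<110)&(Z>.009)&(Z<.021)&stg)
    wr=(abs(Y+.30)<.06)&(X>.38)&(X<.56)
    rep('weight',(Z>.010)&wr); rep('rib',(Z>.038)&wr)
```

```text
top range valid 0.9959537760416667
bench z -0.0004150030186120812
red 23 [0.5719 0.1437 0.0406] med z 0.0446 ax 0.788 [571.9 145. ] [15.8 15.8] 2.5
blue 206 [0.495  0.0511 0.064 ] med z 0.0348 ax 2.931 [456.7  51.5] [148.6  63.9] 0.4
bar 608 [0.4857 0.0606 0.0344] med z 0.0345 ax 2.439 [514.9 101.9] [138.2 199.6] 49.6
stage 3856 [0.5037 0.0572 0.0147] med z 0.0146 ax 0.913 [502.8  58.1] [238.9 238.4] 1.7
weight 282 [ 0.4691 -0.2864  0.0334] med z 0.0279 ax -3.125 [ 450.5 -287.1] [ 48.1 142.2] 86.0
rib 118 [ 0.4587 -0.2881  0.0496] med z 0.048 ax 3.114 [ 447.9 -282.4] [ 44.9 134.6] 88.5
scene range valid 0.994599609375
bench z -0.0004157812084117918
red 83 [0.5342 0.1328 0.1263] med z 0.0412 ax -2.844 [444.1 100. ] [296.1  23.4] 17.1
blue 199 [0.4985 0.0526 0.0347] med z 0.0346 ax 2.408 [497.6  53. ] [41.5 68.9] 50.2
bar 722 [0.4935 0.0662 0.0338] med z 0.0339 ax 2.437 [519.5 105.6] [150.5 200.9] 50.0
stage 3449 [0.5186 0.0663 0.0146] med z 0.0145 ax 1.26 [502.5  59.8] [238.9 241.8] 1.4
weight 426 [ 0.4597 -0.2779  0.0324] med z 0.0302 ax 3.068 [ 453.7 -276.4] [ 51.  148.3] 88.1
rib 163 [ 0.4448 -0.2788  0.0479] med z 0.047 ax 3.017 [ 446.7 -286.8] [ 49.9 143.6] 78.4
```

View pics/crop0.png

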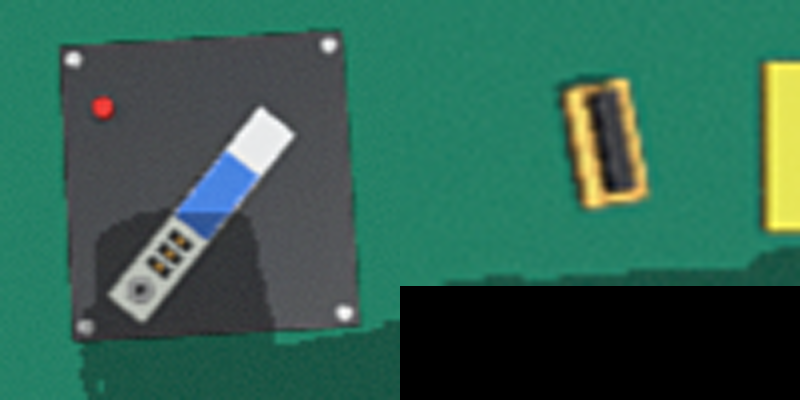

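View pics/crop1.png

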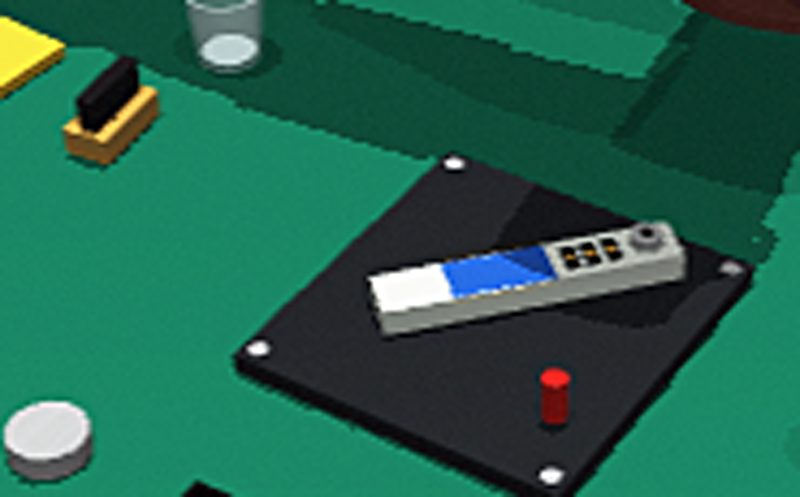

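The crops confirm the choice: aluminium bar with a blue pad and a steel screw, a red stop, and brass block with a black rib. Next I'll refine the numbers with connected components.

```bash
cat >> h.py <<'E'
def comp(m,seed):
    n,l=cv2.connectedComponents(m.astype(np.uint8));v,u=seed
    w=l[v-6:v+7,u-6:u+7];w=w[w>0]
    return l==np.bincount(w).argmax()
def rect(c,m,z,dil=0.5):
    # minAreaRect of mask projected to plane z, from pixel rays
    vv,uu=np.nonzero(m);M=c['mtx']
    d=np.stack([(uu-M[0,2])/M[0,0],-(vv-M[1,2])/M[1,1],-np.ones(len(uu))],-1)@rot(c['attitude']).T
    t=(z-c['position'][2])/d[:,2];p=(c['position']+d*t[:,None])[:,:2]
    w,v=np.linalg.eigh(np.cov(p.T));r=cv2.minAreaRect((p*1000).astype(np.float32))
    return p.mean(0).round(4),(np.arctan2(v[1,1],v[0,1])%np.pi).round(3),np.round(r[0],1),np.round(r[1],1),round(r[2],1)
E
python3 - <<'E'
from h import *
for n,seeds in(('top',dict(red=(216,285),blue=(240,315),w=(239,416),bar=(244,310))),('scene',dict(red=(283,327),blue=(259,313),w=(222,226),bar=(260,322)))):
    c=load(n+'0');P=cloud(c);Z=P[...,2];h=cv2.cvtColor(c['color'],cv2.COLOR_RGB2HSV).astype(int)
    print(n)
    print('red',rect(c,comp(((h[...,0]<6)|(h[...,0]>174))&(h[...,1]>150)&(Z>.042)&(Z<.06),seeds['red']),.047))
    print('blue',rect(c,comp((abs(h[...,0]-110)<8)&(h[...,1]>100)&(Z>.03)&(Z<.04),seeds['blue']),.035))
    print('bar',rect(c,comp((Z>.031)&(Z<.040),seeds['bar']),.035))
    w=comp((Z>.012)&(Z<.06),seeds['w'])
    print('wt',rect(c,w,.022)); 
    print('brass',rect(c,comp((abs(h[...,0]-20)<10)&(h[...,1]>120),seeds['w']),.022),'rib',rect(c,w&(Z>.043),.048))
    p=P[w&(Z>.043)];print(p.mean(0))
    for nm,(v,u) in dict(beaker=(276,417),notepad=(240,465),bottle=(240,234)).items():
        if n=='top':print(nm,P[v,u])
E
```

```text
top
red (array([0.5723, 0.1416]), np.float64(0.297), array([572.5, 142. ]), array([ 9.9, 13.3]), 88.8)
blue (array([0.497 , 0.0509]), np.float64(2.386), array([496.6,  50.9]), array([35.2, 66.7]), 49.7)
bar (array([0.4855, 0.0597]), np.float64(2.429), array([481.8,  63. ]), array([ 36. , 199.5]), 49.5)
wt (array([ 0.485 , -0.2887]), np.float64(0.153), array([ 485.1, -288.3]), array([69.8, 38. ]), 8.9)
brass (array([ 0.4838, -0.285 ]), np.float64(0.133), array([ 484.8, -287.4]), array([68.5, 37.3]), 8.0) rib (array([ 0.4858, -0.2892]), np.float64(0.132), array([ 485.4, -289. ]), array([59.2, 14.8]), 8.9)
[ 0.48579128 -0.28916068  0.04796424]
beaker [ 0.36380047 -0.29172513  0.00162822]
notepad [ 0.47988942 -0.45497908  0.01321333]
bottle [0.49246502 0.2993537  0.11516709]
scene
red (array([0.5764, 0.1449]), np.float64(0.653), array([577. , 145.1]), array([19.1, 13. ]), 33.1)
blue (array([0.4985, 0.0529]), np.float64(2.405), array([498.9,  52.7]), array([35.6, 68.1]), 50.3)
bar (array([0.4906, 0.0634]), np.float64(2.424), array([487.2,  67.3]), array([ 43.1, 200.4]), 49.4)
wt (array([ 0.486 , -0.2898]), np.float64(0.439), array([ 482.4, -289.8]), array([107.3,  56.3]), 8.2)
brass (array([ 0.5046, -0.269 ]), np.float64(0.072), array([ 497.8, -276. ]), array([87.8, 49.8]), 8.0) rib (array([ 0.4901, -0.285 ]), np.float64(0.126), array([ 490.6, -284.4]), array([63.9, 17.4]), 6.1)
[ 0.48955586 -0.28556183  0.04746566]
```

Call:
apply_moves:
  rows:
    - [0, 0, 0, 0, 0, -0.185]
    - [0, 0, 0, 0, 0, -0.185]
    - [0, 0, 0, 0, 0, -0.185]
    - [0, 0, 0, 0, 0, -0.185]
    - [0, 0, 0, 0, 0, -0.185]
    - [0, 0, 0, 0, 0, -0.185]
    - [0, 0, 0, 0, 0, -0.185]
    - [0, 0, 0, 0, 0, -0.185]
    - [0, 0, 0, 0, 0, -0.185]
    - [0, 0, 0, 0, 0, -0.185]
  jaw: 0

```text
clock: 1.35
position: [0.2084, -0.5625, 0.2418]
tool_rot: [3.141, -0.001, 2.211]
wrist_force: [-0.2, 0.2, -0.2]
grip_width: -0.0
```

```bash
cat >> h.py <<'E'
def to(x,y,z,yaw=None):
    s=arm.sense();Rt=rot(s['tool_rot']);d=np.array([x,y,z])-s['position']
    Y=s['tool_rot'][2];dy=0 if yaw is None else (yaw-Y+np.pi)%(2*np.pi)-np.pi
    print('t',s['clock'],'pos',s['position'].round(4),'rpy',np.round(s['tool_rot'],3),'F',s['wrist_force'].round(1),'w',round(s['grip_width'],4))
    print('tool shift mm',(Rt.T@d*1000).round(1),'wz total',round(-dy,3),'tilt fix',R.from_matrix(Rt.T@rot([np.pi,0,Y+dy])).as_rotvec().round(3))
E
python3 -c "
from h import *
to(.515,-.029,.15,2.434)"
```

```text
t 1.35 pos [ 0.2084 -0.5625  0.2418] rpy [ 3.141e+00 -1.000e-03  2.211e+00] F [-0.2  0.2 -0.2] w -0.0
tool shift mm [244.7 564.5  92.2] wz total -0.223 tilt fix [ 0.    -0.001 -0.223]
```

Call:
apply_moves:
  rows:
    - [15, 35, 0, 0, 0, 0]
    - [15, 35, 0, 0, 0, 0]
    - [15, 35, 0, 0, 0, 0]
    - [15, 35, 0, 0, 0, 0]
    - [15, 35, 0, 0, 0, 0]
    - [15, 35, 0, 0, 0, 0]
    - [15, 35, 0, 0, 0, 0]
    - [15, 35, 0, 0, 0, 0]
    - [15, 35, 0, 0, 0, 0]
    - [15, 35, 0, 0, 0, 0]

```text
clock: 2.6
position: [0.402, -0.2332, 0.242]
tool_rot: [-3.142, -0.0, 2.205]
wrist_force: [0.5, -0.7, -0.1]
grip_width: -0.0002
```

Call:
apply_moves:
  rows:
    - [20, 40, 10, 0, 0, 0]
    - [20, 40, 10, 0, 0, 0]
    - [20, 40, 10, 0, 0, 0]
    - [20, 40, 10, 0, 0, 0]
    - [15, 30, 10, 0, 0, 0]
    - [0, 24, 10, 0, 0, 0]
    - [0, 0, 10, 0, 0, -0.11]
    - [0, 0, 0, 0, 0, -0.113]
    - [0, 0, 0, 0, 0, 0]

```text
clock: 3.72
position: [0.5175, -0.031, 0.1718]
tool_rot: [-3.141, -0.001, 2.427]
wrist_force: [-1.0, -0.1, -0.2]
grip_width: -0.0001
```

```bash
python3 -c "
from h import *
to(.515,-.029,.15,2.434)
c=grab('wrist','wr1');print(c['position'],c['attitude'],c['mtx'])"
```

```text
t 3.725 pos [ 0.5175 -0.031   0.1718] rpy [-3.141e+00 -1.000e-03  2.427e+00] F [-1.  -0.1 -0.2] w -0.0001
tool shift mm [ 3.2 -0.1 21.9] wz total -0.007 tilt fix [-0.    -0.001 -0.007]
[0.46753141 0.0132989  0.30318329] [-2.62576523e-01  7.73485130e-04  8.55286826e-01] [[348.35266352   0.         319.6627622 ]
 [  0.         348.35266352 245.32384465]
 [  0.           0.           1.        ]]
```

View pics/wr1.png

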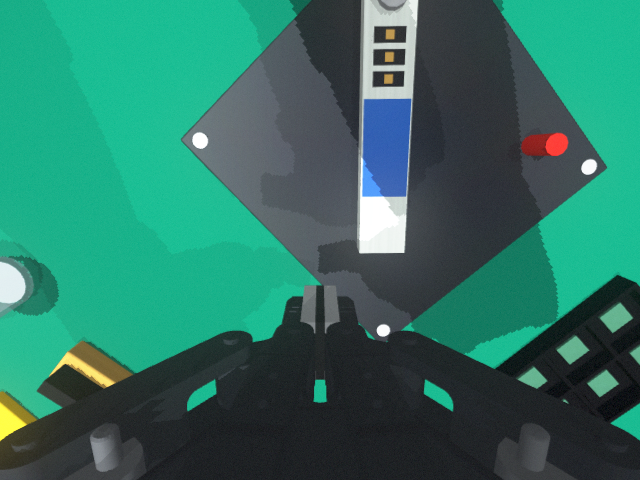

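The wrist view shows the bar upright in the image with its free end at about (383,252). The stop top is at (557,145), and the closed fingers are at (320,300), left of the bar on its -y side.

Run:
```python
from h import *
c=load('wr1');P=cloud(c);Z=P[...,2];h=cv2.cvtColor(c['color'],cv2.COLOR_RGB2HSV).astype(int)
print('stage z',np.median(Z[200:220,450:480]))
print('red',rect(c,comp(((h[...,0]<6)|(h[...,0]>174))&(h[...,1]>150)&(Z>.044),(145,557)),.047))
print('blue',rect(c,comp((abs(h[...,0]-110)<8)&(h[...,1]>100)&(Z>.03)&(Z<.04),(150,385)),.035))
b=comp((Z>.031)&(Z<.040),(200,390));print('bar',rect(c,b,.035))
print('finger', Z[290:320:10,318])
print('tip xy',P[288:300:4,305:338:8])
```

```text
stage z 0.014651090873511352
red (array([0.5724, 0.1419]), np.float64(0.927), array([572.3, 141.8]), array([17.2, 14.9]), 49.0)
blue (array([0.4969, 0.0521]), np.float64(2.44), array([498. ,  51.1]), array([33.9, 69.6]), 49.6)
bar (array([0.4862, 0.0605]), np.float64(2.438), array([491.2,  56.2]), array([ 36.5, 176.2]), 49.6)
finger [0.17095353 0.18087596 0.18870639]
tip xy [[[ 0.50493347 -0.02746081  0.16733511]
  [ 0.50685812 -0.02468176  0.16824797]
  [ 0.46753141  0.0132989   0.30318329]
  [ 0.51129142 -0.01973333  0.16799597]
  [ 0.56558463 -0.05184827  0.01464153]]

 [[ 0.50504391 -0.02731978  0.17165112]
  [ 0.50692835 -0.02463558  0.17245885]
  [ 0.50920918 -0.02234296  0.17193576]
  [ 0.51109456 -0.01971847  0.17264808]
  [ 0.56780706 -0.05385153  0.01660194]]

 [[ 0.50503945 -0.02706959  0.17609497]
  [ 0.50702818 -0.02462404  0.17633207]
  [ 0.50886104 -0.02206073  0.17702128]
  [ 0.51106786 -0.01982488  0.17655749]
  [ 0.51609693 -0.0194657   0.16829677]]]
```

Call:
apply_moves:
  rows:
    - [3, 0, 25, 0, 0, 0]
    - [0, 0, 25, 0, 0, 0]
    - [0, 0, 25, 0, 0, 0]
    - [0, 0, 25, 0, 0, 0]
    - [0, 0, 20, 0, 0, 0]
    - [0, 0, 12, 0, 0, 0]
    - [0, 0, 6, 0, 0, 0]
    - [0, 0, 2.5, 0, 0, 0]
    - [0, 0, 0, 0, 0, 0]

```text
clock: 4.9
position: [0.5158, -0.0293, 0.0323]
tool_rot: [3.141, 0.001, 2.428]
wrist_force: [-0.3, -0.1, 1.0]
grip_width: 0.0001
```

Call:
apply_moves:
  rows:
    - [0, 4, 0, 0, 0, 0]
    - [0, 4, 0, 0, 0, 0]
    - [0, 4, 0, 0, 0, 0]
    - [0, 3, 0, 0, 0, 0]
    - [0, 2, 0, 0, 0, 0]
    - [0, 0, 0, 0, 0, 0]

```text
clock: 5.65
position: [0.5266, -0.0163, 0.0318]
tool_rot: [-3.142, 0.0, 2.428]
wrist_force: [-0.3, 0.1, 0.8]
grip_width: 0.0002
```

Run:
```python
from h import *
to(.515,-.029,.031,2.4376)
s=arm.sense();d=s['position'][:2]-[.4209,.1162];a=-.704
print('local',d@[np.cos(a),np.sin(a)],d@[-np.sin(a),np.cos(a)])
grab('wrist','wr2')
```

```text
t 5.65 pos [ 0.5266 -0.0163  0.0318] rpy [-3.142  0.     2.428] F [-0.3  0.1  0.8] w 0.0002
tool shift mm [  0.5 -17.2   0.8] wz total -0.01 tilt fix [-0.    0.   -0.01]
local 0.16634478834975935 -0.03253472537256023
```

View pics/wr2.png

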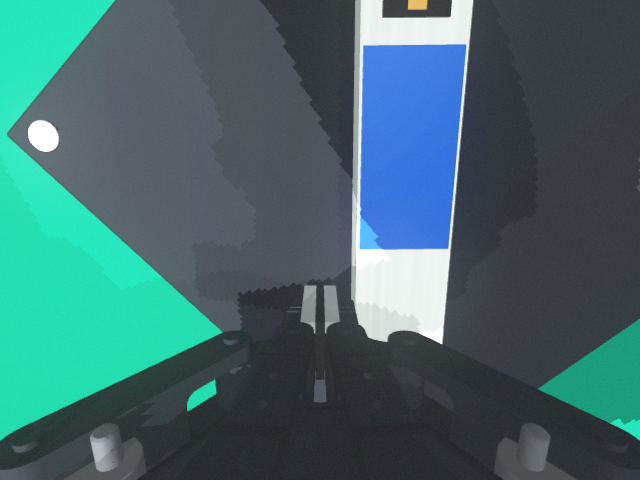

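The fingers (320,290) stand left of the bar side (356,290), still a few mm short. I'll approach slowly.

Call:
apply_moves:
  rows:
    - [0, 2, 0.5, 0, 0, -0.01]
    - [0, 1, 0, 0, 0, 0]
    - [0, 1, 0, 0, 0, 0]
    - [0, 1, 0, 0, 0, 0]
    - [0, 1, 0, 0, 0, 0]
    - [0, 1, 0, 0, 0, 0]

```text
clock: 6.45
position: [0.5312, -0.011, 0.0313]
tool_rot: [-3.141, 0.0, 2.438]
wrist_force: [0.2, -1.7, -0.9]
grip_width: -0.0001
```

Call:
apply_moves:
  rows:
    - [0, 1, 0, 0, 0, 0]
    - [0, 1, 0, 0, 0, 0]
    - [0, 1, 0, 0, 0, 0]
    - [0, 1, 0, 0, 0, 0]

```text
clock: 6.95
position: [0.5338, -0.008, 0.0313]
tool_rot: [-3.142, 0.0, 2.438]
wrist_force: [0.2, -2.1, -0.6]
grip_width: 0.0001
```

Call:
apply_moves:
  rows:
    - [-0.5, 3, 0, 0, 0, -0.02]
    - [-0.8, 5, 0, 0, 0, -0.03]
    - [-0.8, 5, 0, 0, 0, -0.03]
    - [-0.8, 5, 0, 0, 0, -0.03]
    - [-0.8, 5, 0, 0, 0, -0.03]
    - [-0.8, 5, 0, 0, 0, -0.03]
    - [-0.8, 5, 0, 0, 0, -0.03]
    - [-0.8, 5, 0, 0, 0, -0.03]
    - [-0.8, 5, 0, 0, 0, -0.03]
    - [-0.5, 3, 0, 0, 0, -0.02]

```text
clock: 8.2
position: [0.5651, 0.0267, 0.0312]
tool_rot: [-3.142, -0.0, 2.719]
wrist_force: [-0.8, -0.8, -0.0]
grip_width: -0.0
```

Run:
```python
from h import *
c=grab('wrist','wr3');P=cloud(c);Z=P[...,2];h=cv2.cvtColor(c['color'],cv2.COLOR_RGB2HSV).astype(int)
print('blue',rect(c,comp((abs(h[...,0]-110)<8)&(h[...,1]>100)&(Z>.03)&(Z<.04),(150,400)),.035))
to(.5,.0,.031)
```

```text
blue (array([0.5133, 0.0814]), np.float64(2.794), array([515.9,  80.2]), array([33.9, 69.8]), 69.4)
t 8.25 pos [0.5652 0.0268 0.0312] rpy [3.141 0.    2.72 ] F [-0.7  0.5  0.1] w 0.0001
tool shift mm [ 48.5 -51.2   0.2] wz total 0 tilt fix [0. 0. 0.]
```

View pics/wr3.png

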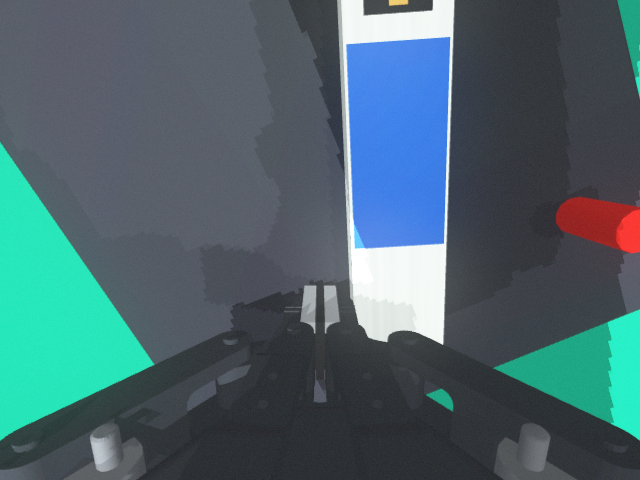

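The bar follows. Its angle is now about -0.36 rad, and the target is about 0.

Call:
apply_moves:
  rows:
    - [-0.6, 3, 0, 0, 0, -0.03]
    - [-0.6, 4, 0, 0, 0, -0.03]
    - [-0.6, 4, 0, 0, 0, -0.03]
    - [-0.6, 4, 0, 0, 0, -0.03]
    - [-0.6, 4, 0, 0, 0, -0.03]
    - [-0.6, 4, 0, 0, 0, -0.03]
    - [-0.6, 4, 0, 0, 0, -0.03]
    - [-0.6, 4, 0, 0, 0, -0.03]
    - [-0.6, 4, 0, 0, 0, -0.025]
    - [-0.5, 2, 0, 0, 0, -0.02]

```text
clock: 9.5
position: [0.5813, 0.0602, 0.0313]
tool_rot: [-3.141, 0.0, 3.004]
wrist_force: [0.9, -0.6, 0.4]
grip_width: -0.0004
```

```bash
cat >> h.py <<'E'
PIV=np.array([.4209,.1162])
def bar(tag,seed=(150,400)):
    c=grab('wrist',tag);P=cloud(c);Z=P[...,2];h=cv2.cvtColor(c['color'],cv2.COLOR_RGB2HSV).astype(int)
    r=rect(c,comp((abs(h[...,0]-110)<8)&(h[...,1]>100)&(Z>.03)&(Z<.04),seed),.035)
    d=r[2]/1000-PIV;print('blue',r,'ang',np.arctan2(d[1],d[0]))
    to(.5,0,.0312)
E
python3 -c "
from h import *
bar('wr4')"
```

```text
blue (array([0.5183, 0.1019]), np.float64(3.006), array([520.8, 101.6]), array([33.9, 69.5]), 82.2) ang -0.14511878319689536
t 9.55 pos [0.5814 0.0604 0.0313] rpy [3.142 0.    3.005] F [-0.  -0.7 -0.5] w -0.0003
tool shift mm [ 72.4 -70.9   0.1] wz total 0 tilt fix [0. 0. 0.]
```

View pics/wr4.png

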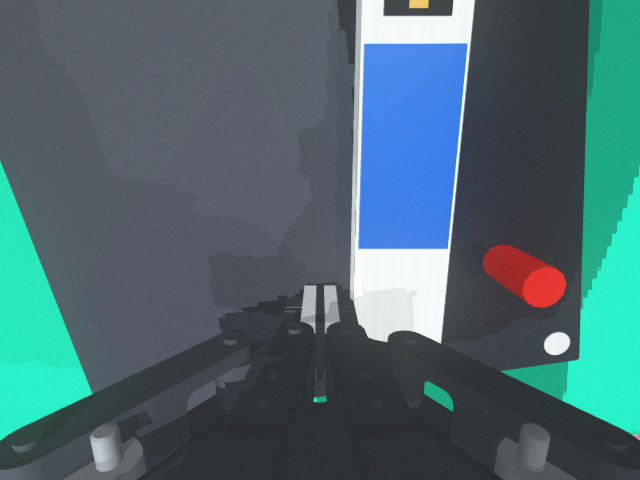

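The stop (525,275) is now right beside the bar edge (447,250). About 0.13 rad, or 21 mm, is left, so I'll go slower.

Call:
apply_moves:
  rows:
    - [-0.3, 2, 0, 0, 0, -0.013]
    - [-0.3, 2, 0, 0, 0, -0.013]
    - [-0.3, 2, 0, 0, 0, -0.013]
    - [-0.3, 2, 0, 0, 0, -0.013]
    - [-0.3, 2, 0, 0, 0, -0.013]
    - [-0.3, 2, 0, 0, 0, -0.013]
    - [-0.2, 1, 0, 0, 0, -0.006]
    - [-0.2, 1, 0, 0, 0, -0.006]
    - [-0.2, 1, 0, 0, 0, -0.006]

```text
clock: 10.68
position: [0.5851, 0.0747, 0.0313]
tool_rot: [-3.141, 0.0, 3.099]
wrist_force: [0.0, -1.5, 0.4]
grip_width: -0.0002
```

```bash
python3 -c "
from h import *
bar('wr5')"
```

```text
blue (array([0.5186, 0.1107]), np.float64(3.092), array([521.1, 110.6]), array([33.9, 69.6]), 87.3) ang -0.05583014352672686
t 10.725 pos [0.5851 0.0748 0.0313] rpy [-3.142  0.     3.099] F [-0.2 -0.9  0.1] w 0.0
tool shift mm [ 81.9 -78.3   0.1] wz total 0 tilt fix [-0.  0. -0.]
```

View pics/wr5.png

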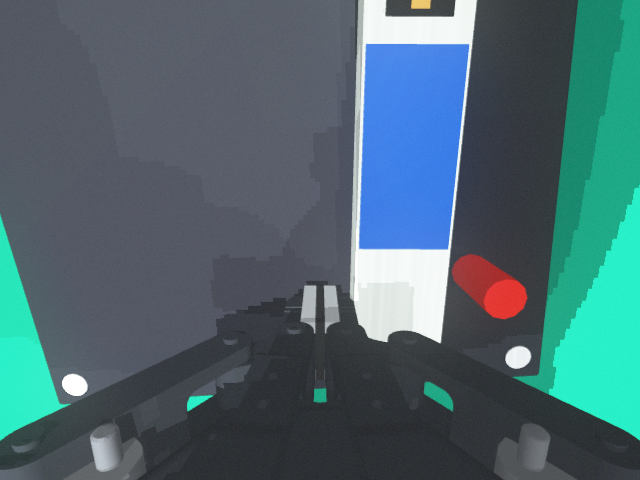

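The stop's foot (468,268) is nearly touching the bar edge, with about 8 mm left at the finger.

Call:
apply_moves:
  rows:
    - [-0.1, 0.8, 0, 0, 0, -0.005]
    - [-0.1, 0.8, 0, 0, 0, -0.005]
    - [-0.1, 0.8, 0, 0, 0, -0.005]
    - [-0.1, 0.8, 0, 0, 0, -0.005]
    - [-0.1, 0.8, 0, 0, 0, -0.005]
    - [-0.1, 0.8, 0, 0, 0, -0.005]
    - [-0.1, 0.5, 0, 0, 0, -0.003]
    - [-0.1, 0.5, 0, 0, 0, -0.003]

```text
clock: 11.72
position: [0.586, 0.0805, 0.0313]
tool_rot: [-3.141, 0.0, 3.135]
wrist_force: [1.6, -0.8, -0.2]
grip_width: -0.0001
```

Call:
apply_moves:
  rows:
    - [0, 0.5, 0, 0, 0, -0.003]
    - [0, 0.5, 0, 0, 0, -0.003]

```text
clock: 11.98
position: [0.586, 0.0815, 0.0312]
tool_rot: [-3.142, -0.0, 3.141]
wrist_force: [1.3, -1.2, 0.2]
grip_width: 0.0001
```

Call:
apply_moves:
  rows:
    - [0, 0.5, 0, 0, 0, 0]
    - [0, 0.5, 0, 0, 0, 0]

```text
clock: 12.22
position: [0.586, 0.0825, 0.0313]
tool_rot: [-3.142, 0.0, 3.141]
wrist_force: [0.9, -1.1, 0.2]
grip_width: -0.0003
```

```bash
python3 -c "
from h import *
bar('wr6')"
```

```text
blue (array([0.5185, 0.1154]), np.float64(3.138), array([521. , 115.4]), array([33.9, 69.6]), 89.9) ang -0.007991837842839612
t 12.275 pos [0.586  0.0825 0.0313] rpy [-3.142  0.     3.141] F [ 1.1 -0.9  0.5] w -0.0005
tool shift mm [ 85.9 -82.6   0.1] wz total 0 tilt fix [-0.  0. -0.]
```

Very close now. I'll take half-millimetre steps until the force rises.

Call:
apply_moves:
  rows:
    - [0, 0.4, 0, 0, 0, 0]
    - [0, 0.4, 0, 0, 0, 0]

```text
clock: 12.52
position: [0.586, 0.0833, 0.0313]
tool_rot: [-3.141, 0.0, 3.141]
wrist_force: [0.8, -1.1, 1.2]
grip_width: 0.0001
```

Call:
apply_moves:
  rows:
    - [0, 0.4, 0, 0, 0, 0]
    - [0, 0.4, 0, 0, 0, 0]

```text
clock: 12.78
position: [0.586, 0.0841, 0.0313]
tool_rot: [-3.142, 0.0, 3.141]
wrist_force: [0.7, -0.7, 0.7]
grip_width: 0.0
```

```bash
python3 -c "
from h import *
bar('wr7')"
```

```text
blue (array([0.5185, 0.1164]), np.float64(0.007), array([521. , 116.3]), array([69.7, 33.9]), 0.5) ang 0.0009990006666658964
t 12.825 pos [0.586  0.0841 0.0313] rpy [-3.142  0.     3.141] F [ 0.8 -0.6  0.9] w 0.0001
tool shift mm [ 86.  -84.2   0.1] wz total 0 tilt fix [-0.  0. -0.]
```

View pics/wr7.png

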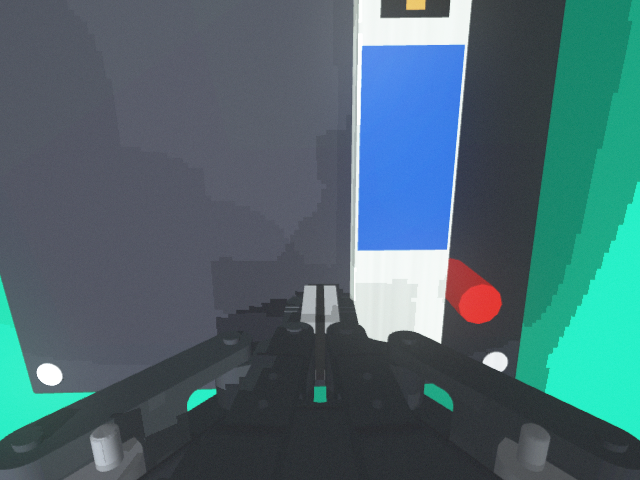

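The stop's side meets the bar edge at (447,265), but there's no force rise yet. I'll keep going gently.

Call:
apply_moves:
  rows:
    - [0, 0.4, 0, 0, 0, 0]
    - [0, 0.4, 0, 0, 0, 0]

```text
clock: 13.08
position: [0.5861, 0.0847, 0.0313]
tool_rot: [-3.141, 0.0, 3.141]
wrist_force: [1.2, -4.5, -0.2]
grip_width: 0.0002
```

Call:
apply_moves:
  rows:
    - [0, 0.4, 0, 0, 0, 0]
    - [0, 0.3, 0, 0, 0, 0]

```text
clock: 13.32
position: [0.5861, 0.0848, 0.0313]
tool_rot: [-3.14, -0.0, 3.14]
wrist_force: [1.8, -6.7, 0.5]
grip_width: 0.0001
```

Call:
apply_moves:
  rows:
    - [0, 0.3, 0, 0, 0, 0]
    - [0, 0, 0, 0, 0, 0]

```text
clock: 13.58
position: [0.5861, 0.0849, 0.0313]
tool_rot: [-3.14, -0.0, 3.14]
wrist_force: [-0.6, -7.9, 0.2]
grip_width: -0.0002
```

The force climbs to 8 N and the position has stalled, so the bar is on the stop. I'll hold briefly, then back off.

Call:
apply_moves:
  rows:
    - [0, 0, 0, 0, 0, 0]
    - [0, 0, 0, 0, 0, 0]
    - [0, -1, 0, 0, 0, 0]
    - [0, -3, 0, 0, 0, 0]
    - [0, -8, 0, 0, 0, 0]
    - [0, -10, 0, 0, 0, 0]
    - [0, -10, -20, 0, 0, 0]
    - [0, -15, -40, 0, 0, 0]
    - [0, -15, -50, 0, 0, 0]
    - [0, 0, -40, 0, 0, 0]

```text
clock: 14.82
position: [0.5864, 0.0222, 0.1852]
tool_rot: [-3.141, 0.003, 3.139]
wrist_force: [1.9, -0.1, -0.5]
grip_width: -0.0
```

```bash
cat >> h.py <<'E'
def weight(tag,seed,n='wrist',lo=.043):
    c=grab(n,tag);P=cloud(c);Z=P[...,2]
    m=comp((Z>lo)&(Z<.06),seed);print('rib',rect(c,m,.048),np.median(Z[m]))
E
python3 - <<'E'
from h import *
bar('wr8',(150,360))
c=load('wr8');P=cloud(c);Z=P[...,2];h=cv2.cvtColor(c['color'],cv2.COLOR_RGB2HSV).astype(int)
m=comp(((h[...,0]<6)|(h[...,0]>174))&(h[...,1]>150)&(Z>.044),(200,430)) if 0 else ((h[...,0]<6)|(h[...,0]>174))&(h[...,1]>150)&(Z>.044)&(Z<.052)
print('red',rect(c,m,.047))
to(.486,-.288,.20,np.pi+.14)
E
```

```text
Traceback (most recent call last):
  File "h.py", line 36, in bar
    r=rect(c,comp((abs(h[...,0]-110)<8)&(h[...,1]>100)&(Z>.03)&(Z<.04),seed),.035)
             ~~~~^^^^^^^^^^^^^^^^^^^^^^^^^^^^^^^^^^^^^^^^^^^^^^^^^^^^^^^^^^^
  File "h.py", line 20, in comp
    return l==np.bincount(w).argmax()
              ~~~~~~~~~~~~~~~~~~~~~^^
ValueError: attempt to get argmax of an empty sequence
```

View pics/wr8.png

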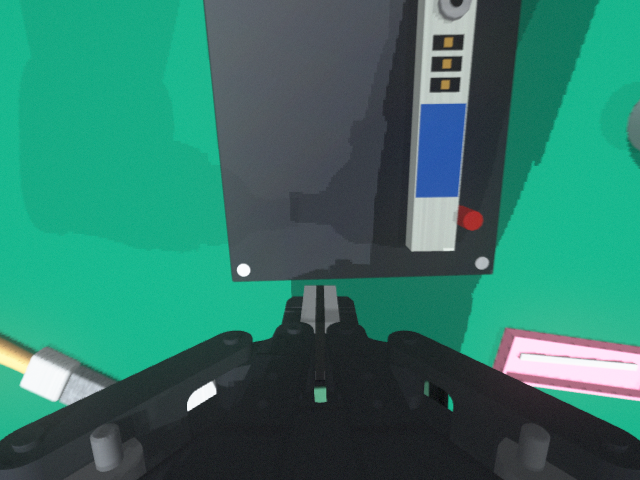

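The bar rests against the red stop (contact at about (459,215)). The pad centre is near (440,150).

Run:
```python
from h import *
c=load('wr8');P=cloud(c);Z=P[...,2];h=cv2.cvtColor(c['color'],cv2.COLOR_RGB2HSV).astype(int)
print('blue',rect(c,comp((abs(h[...,0]-110)<8)&(h[...,1]>100)&(Z>.03)&(Z<.04),(150,440)),.035))
print('bar',rect(c,comp((Z>.031)&(Z<.040),(150,440)),.035))
m=((h[...,0]<6)|(h[...,0]>174))&(h[...,1]>150)&(Z>.044)&(Z<.052)
print('red',rect(c,comp(m,(218,472)),.047))
to(.486,-.288,.20,np.pi+.14)
```

```text
blue (array([0.5199, 0.1169]), np.float64(0.014), array([521.1, 116.9]), array([69.6, 33.6]), 0.6)
bar (array([0.5056, 0.1157]), np.float64(0.021), array([509.6, 119.7]), array([183.1,  45.5]), 0.7)
red (array([0.5729, 0.1421]), np.float64(1.131), array([572.9, 141.9]), array([16. , 14.8]), 48.5)
t 14.875 pos [0.5884 0.0223 0.1909] rpy [-3.14   0.009  3.14 ] F [ 0.7 -0.2  4.6] w -0.0003
tool shift mm [ 101.7 -310.6   -9.5] wz total -0.142 tilt fix [-0.002  0.009 -0.142]
```

Call:
apply_moves:
  rows:
    - [10, -31, -5, 0, 0.009, -0.02]
    - [10, -31, 0, 0, 0, -0.02]
    - [10, -31, 0, 0, 0, -0.02]
    - [10, -31, 0, 0, 0, -0.02]
    - [10, -31, 0, 0, 0, -0.02]
    - [10, -31, 0, 0, 0, -0.02]
    - [10, -31, 0, 0, 0, -0.02]
    - [0, -31, 0, 0, 0, 0]
    - [0, -31, 0, 0, 0, 0]
    - [0, 0, 0, 0, 0, 0]
  jaw: 60

```text
clock: 16.12
position: [0.5373, -0.2604, 0.1876]
tool_rot: [3.141, -0.008, -3.005]
wrist_force: [0.0, 0.7, -0.4]
grip_width: 0.0513
```

Run:
```python
from h import *
to(.486,-.288,.12,np.pi+.14)
grab('wrist','wr9')
```

```text
t 16.125 pos [ 0.5373 -0.2604  0.1876] rpy [ 3.141 -0.008 -3.005] F [ 0.   0.7 -0.4] w 0.0513
tool shift mm [ 54.  -20.4  68. ] wz total -0.003 tilt fix [ 0.    -0.008 -0.003]
```

View pics/wr9.png

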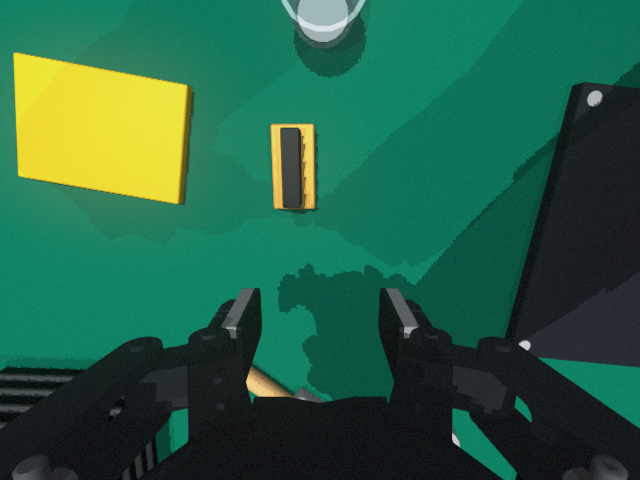

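The wrist view shows the rib at (291,167) on the brass block, nearly aligned with the tool x axis.

Run:
```python
from h import *
c=load('wr9');P=cloud(c);Z=P[...,2];h=cv2.cvtColor(c['color'],cv2.COLOR_RGB2HSV).astype(int)
m=comp((Z>.043)&(Z<.06),(167,291));print('rib',rect(c,m,.048),np.median(Z[m]))
m=comp((Z>.016)&(Z<.06),(167,291));print('block',rect(c,m,.022))
```

```text
rib (array([ 0.4853, -0.2891]), np.float64(0.141), array([ 486.1, -288.9]), array([58.8, 14.2]), 8.2) 0.0476531643896459
block (array([ 0.4851, -0.2891]), np.float64(0.149), array([ 486., -289.]), array([68.5, 35.8]), 8.1)
```

Call:
apply_moves:
  rows:
    - [20, -8, 10, 0, -0.008, -0.005]
    - [20, -8, 15, 0, 0, 0]
    - [14, -5, 20, 0, 0, 0]
    - [0, 0, 20, 0, 0, 0]
    - [0, 0, 20, 0, 0, 0]
    - [0, 0, 0, 0, 0, 0]
    - [0, 0, 0, 0, 0, 0]

```text
clock: 17.05
position: [0.4874, -0.2863, 0.1023]
tool_rot: [3.141, -0.001, -2.997]
wrist_force: [0.6, 0.5, 0.4]
grip_width: 0.0513
```

Run:
```python
from h import *
to(.486,-.289,.036,np.pi+.142)
grab('wrist','wr10')
```

```text
t 17.05 pos [ 0.4874 -0.2863  0.1023] rpy [ 3.141e+00 -1.000e-03 -2.997e+00] F [0.6 0.5 0.4] w 0.0513
tool shift mm [ 1.8 -2.5 66.3] wz total 0.003 tilt fix [ 0.001 -0.001  0.003]
```

View pics/wr10.png

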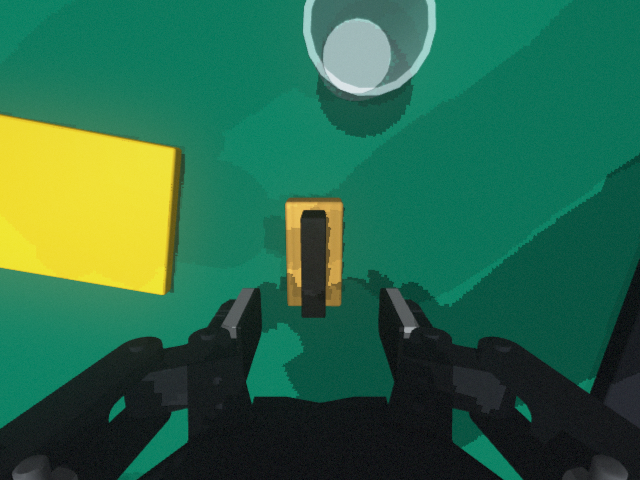

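The rib (314,265) lies between the open pads, with the beaker and notepad well clear. I'll correct by (1.8, -2.5) and descend 66 mm.

Call:
apply_moves:
  rows:
    - [1.8, -2.5, 10, 0, 0, 0]
    - [0, 0, 15, 0, 0, 0]
    - [0, 0, 15, 0, 0, 0]
    - [0, 0, 12, 0, 0, 0]
    - [0, 0, 8, 0, 0, 0]
    - [0, 0, 4, 0, 0, 0]
    - [0, 0, 2, 0, 0, 0]
    - [0, 0, 0, 0, 0, 0]
    - [0, 0, 0, 0, 0, 0]

```text
clock: 18.23
position: [0.4856, -0.2893, 0.0363]
tool_rot: [3.141, -0.001, -2.997]
wrist_force: [0.4, 0.8, 0.5]
grip_width: 0.0514
```

Call:
apply_moves:
  rows:
    - [0, 0, 0, 0, 0, 0]
    - [0, 0, 0, 0, 0, 0]
    - [0, 0, 0, 0, 0, 0]
    - [0, 0, 0, 0, 0, 0]
    - [0, 0, 0, 0, 0, 0]
    - [0, 0, 0, 0, 0, 0]
    - [0, 0, 0, 0, 0, 0]
    - [0, 0, 0, 0, 0, 0]
  jaw: 0
  force: 50

```text
clock: 19.23
position: [0.4856, -0.2894, 0.0361]
tool_rot: [3.141, -0.001, -2.997]
wrist_force: [-0.2, -2.1, 4.1]
grip_width: 0.013
```

Call:
apply_moves:
  rows:
    - [0, 0, -3, 0, 0, 0]
    - [0, 0, -8, 0, 0, 0]
    - [0, 0, -15, 0, 0, 0]
    - [0, 0, -25, 0, 0, 0]
    - [0, 0, -35, 0, 0, 0]
    - [0, 0, -30, 0, 0, 0]
    - [0, 0, -10, 0, 0, 0]
    - [0, 0, 0, 0, 0, 0]
    - [0, 0, 0, 0, 0, 0]

```text
clock: 20.35
position: [0.485, -0.2887, 0.1603]
tool_rot: [3.139, -0.002, -2.997]
wrist_force: [-0.2, 0.0, -5.8]
grip_width: 0.0129
```

Run:
```python
from h import *
to(.521,.117,.16,np.pi+.008)
grab('wrist','wr11')
```

```text
t 20.35 pos [ 0.485  -0.2887  0.1603] rpy [ 3.139e+00 -2.000e-03 -2.997e+00] F [-0.2  0.  -5.8] w 0.0129
tool shift mm [-93.9 396.4   1.3] wz total 0.136 tilt fix [ 0.003 -0.002  0.136]
```

View pics/wr11.png

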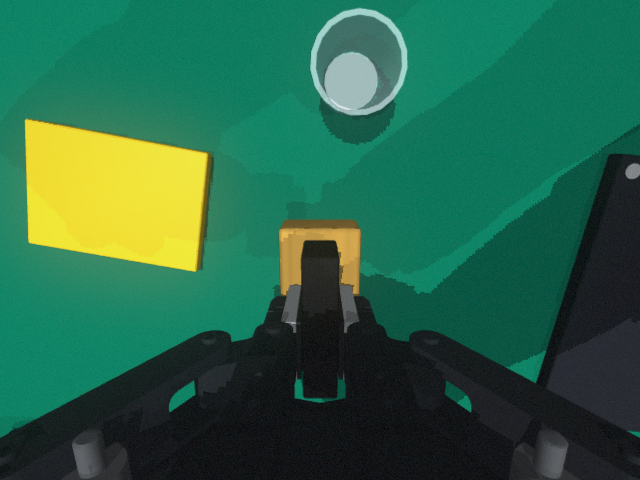

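The weight is held by its rib and the lift reads 5.8 N, about 0.6 kg. I'll check that it hangs level, then carry it.

Run:
```python
from h import *
c=load('wr11');P=cloud(c)
print(P[235:300:10,288].round(4)); print(P[250:330:10,318].round(4))
```

```text
[[ 0.4557 -0.3054  0.1464]
 [ 0.4602 -0.3048  0.146 ]
 [ 0.4646 -0.3043  0.1462]
 [ 0.4693 -0.3038  0.1456]
 [ 0.4741 -0.3032  0.1454]
 [ 0.4784 -0.3026  0.1463]
 [ 0.4759 -0.3015  0.163 ]]
[[ 0.456  -0.2923  0.1626]
 [ 0.4569 -0.2921  0.1725]
 [ 0.4605 -0.2916  0.1728]
 [ 0.4644 -0.2911  0.1725]
 [ 0.4687 -0.2905  0.1715]
 [ 0.4725 -0.2899  0.1719]
 [ 0.4766 -0.2893  0.1716]
 [ 0.4798 -0.2889  0.1735]]
```

Call:
apply_moves:
  rows:
    - [-5, 20, -5, 0, 0, 0.01]
    - [-10, 38, 0, 0, 0, 0.015]
    - [-10, 40, 0, 0, 0, 0.015]
    - [-10, 40, 0, 0, 0, 0.015]
    - [-10, 40, 0, 0, 0, 0.015]
    - [-10, 40, 0, 0, 0, 0.015]
    - [-10, 40, 0, 0, 0, 0.015]
    - [-10, 38, 0, 0, 0, 0.015]
    - [-5, 25, 0, 0, 0, 0.015]
    - [0, 10, 0, 0, 0, 0.006]

```text
clock: 21.65
position: [0.5363, 0.0488, 0.166]
tool_rot: [3.14, -0.003, -3.132]
wrist_force: [-0.4, -0.6, -5.5]
grip_width: 0.0122
```

Run:
```python
from h import *
to(.521,.117,.10,np.pi+.008)
```

```text
t 21.65 pos [0.5363 0.0488 0.166 ] rpy [ 3.140e+00 -3.000e-03 -3.132e+00] F [-0.4 -0.6 -5.5] w 0.0122
tool shift mm [14.5 68.3 66.1] wz total 0.002 tilt fix [ 0.001 -0.003  0.002]
```

The weight is level: brass top flat at 0.146, so its underside is 36.3 mm below the TCP. I'll move over the pad.

Call:
apply_moves:
  rows:
    - [5, 15, 0, 0, 0, 0.002]
    - [5, 20, 0, 0, 0, 0]
    - [4.5, 20, 0, 0, 0, 0]
    - [0, 10, 0, 0, 0, 0]
    - [0, 3, 10, 0, 0, 0]
    - [0, 0, 15, 0, 0, 0]
    - [0, 0, 15, 0, 0, 0]
    - [0, 0, 10, 0, 0, 0]
    - [0, 0, 0, 0, 0, 0]
    - [0, 0, 0, 0, 0, 0]

```text
clock: 22.9
position: [0.5222, 0.1152, 0.1176]
tool_rot: [3.141, -0.0, -3.136]
wrist_force: [0.2, 0.9, -3.7]
grip_width: 0.0129
```

Run:
```python
from h import *
to(.521,.117,.0715,np.pi+.008)
c=grab('wrist','wr12'); c=grab('scene','sc12');cv2.imwrite('pics/sc12c.png',cv2.resize(c['color'][180:330,230:430,::-1],(800,600),interpolation=2))
```

```text
t 22.9 pos [0.5222 0.1152 0.1176] rpy [ 3.141 -0.    -3.136] F [ 0.2  0.9 -3.7] w 0.0129
tool shift mm [ 1.2  1.8 46.1] wz total -0.002 tilt fix [ 0.001 -0.    -0.002]
```

View pics/wr12.png

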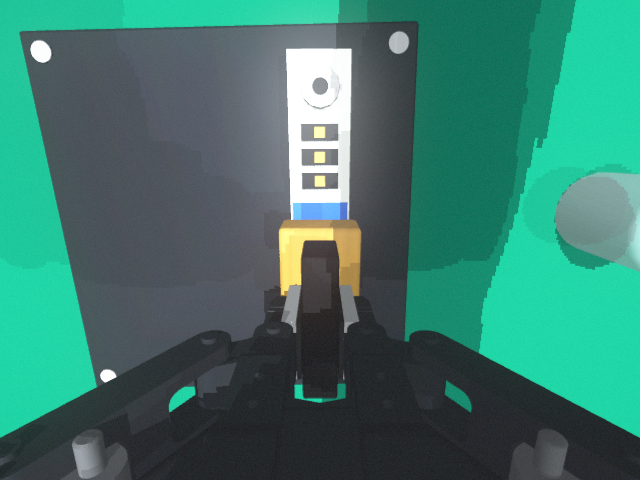

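View pics/sc12c.png

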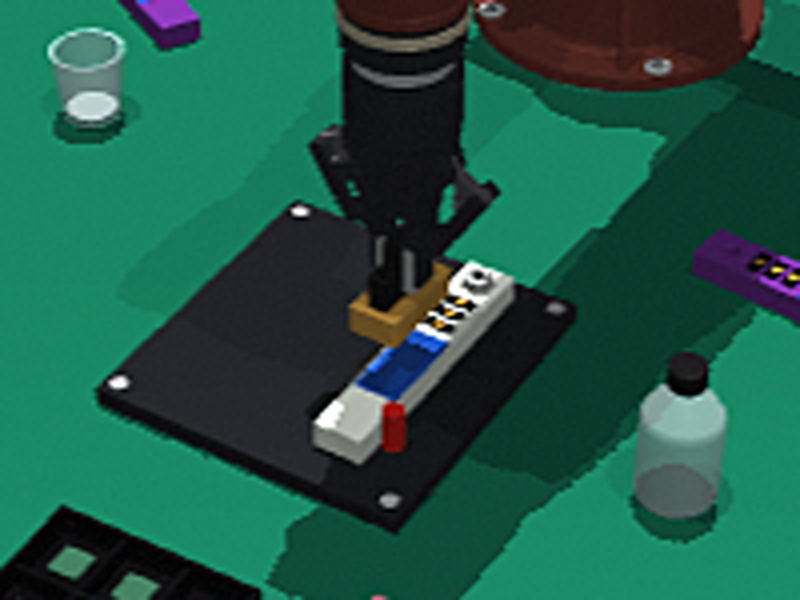

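The weight hangs above the bar in line with it. The bar still touches the stop (scene crop (392,425)). I'll trim and descend.

Call:
apply_moves:
  rows:
    - [1.2, 1.8, 8, 0, 0, 0]
    - [0, 0, 10, 0, 0, 0]
    - [0, 0, 10, 0, 0, 0]
    - [0, 0, 7, 0, 0, 0]
    - [0, 0, 4, 0, 0, 0]
    - [0, 0, 2, 0, 0, 0]
    - [0, 0, 0, 0, 0, 0]
    - [0, 0, 0, 0, 0, 0]

```text
clock: 24.0
position: [0.5209, 0.1172, 0.0765]
tool_rot: [3.141, -0.001, -3.135]
wrist_force: [0.1, 0.5, -5.6]
grip_width: 0.0129
```

Run:
```python
from h import *
to(.521,.117,.0710,np.pi+.008)
c=grab('wrist','wr13');P=cloud(c);Z=P[...,2]
vis=(Z>.031)&(Z<.039)
for v in range(60,230,30):
    u=np.nonzero(vis[v])[0]; 
    if len(u): print(v,P[v,u[0]].round(4),P[v,u[-1]].round(4))
```

```text
t 24.0 pos [0.5209 0.1172 0.0765] rpy [ 3.141e+00 -1.000e-03 -3.135e+00] F [ 0.1  0.5 -5.6] w 0.0129
tool shift mm [-0.1 -0.2  5.5] wz total -0.002 tilt fix [ 0.001 -0.001 -0.002]
60 [0.4152 0.0978 0.0352] [0.4148 0.1329 0.0346]
90 [0.4273 0.0976 0.0331] [0.4273 0.1332 0.0345]
120 [0.4405 0.0979 0.0341] [0.4403 0.1332 0.0341]
150 [0.4541 0.0981 0.0351] [0.454  0.1335 0.0356]
180 [0.4683 0.0982 0.0348] [0.4681 0.1334 0.0352]
210 [0.4831 0.0983 0.0349] [0.4827 0.1338 0.0359]
```

View pics/wr13.png

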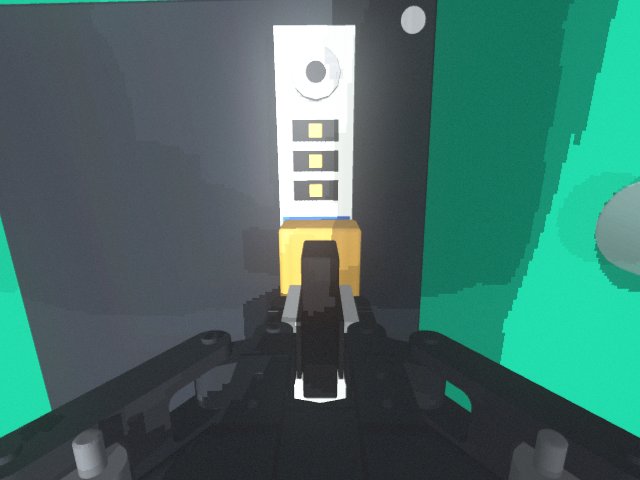

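The bar's centre line is at y≈0.1164 under the weight (0.1172), so it's centred. About 5 mm left; I'll lower it slowly with a -0.5 mm y trim.

Call:
apply_moves:
  rows:
    - [0, -0.5, 1, 0, 0, 0]
    - [0, 0, 1, 0, 0, 0]
    - [0, 0, 1, 0, 0, 0]
    - [0, 0, 0.7, 0, 0, 0]
    - [0, 0, 0.5, 0, 0, 0]
    - [0, 0, 0, 0, 0, 0]

```text
clock: 24.8
position: [0.5206, 0.1167, 0.0719]
tool_rot: [3.141, -0.001, -3.135]
wrist_force: [-0.2, -0.0, -4.8]
grip_width: 0.013
```

Call:
apply_moves:
  rows:
    - [0, 0, 0.4, 0, 0, 0]
    - [0, 0, 0.4, 0, 0, 0]
    - [0, 0, 0, 0, 0, 0]

```text
clock: 25.18
position: [0.5206, 0.1167, 0.0712]
tool_rot: [3.141, -0.001, -3.135]
wrist_force: [0.1, 0.5, -4.7]
grip_width: 0.013
```

Call:
apply_moves:
  rows:
    - [0, 0, 0.4, 0, 0, 0]
    - [0, 0, 0, 0, 0, 0]

```text
clock: 25.42
position: [0.5206, 0.1167, 0.0711]
tool_rot: [3.141, -0.001, -3.135]
wrist_force: [-2.4, 0.2, -1.8]
grip_width: 0.0131
```

Contact: the wrist load has fallen from about -5 to -1.8 N. One more small step, then release.

Call:
apply_moves:
  rows:
    - [0, 0, 0.3, 0, 0, 0]
    - [0, 0, 0, 0, 0, 0]
    - [0, 0, 0, 0, 0, 0]

```text
clock: 25.8
position: [0.5206, 0.1167, 0.0711]
tool_rot: [3.141, -0.001, -3.135]
wrist_force: [-5.8, -1.3, 5.3]
grip_width: 0.0131
```

Call:
apply_moves:
  rows:
    - [0, 0, 0, 0, 0, 0]
    - [0, 0, 0, 0, 0, 0]
    - [0, 0, 0, 0, 0, 0]
    - [0, 0, 0, 0, 0, 0]
    - [0, 0, 0, 0, 0, 0]
  jaw: 40

```text
clock: 26.42
position: [0.5207, 0.1167, 0.0705]
tool_rot: [3.141, -0.001, -3.135]
wrist_force: [0.1, 0.2, -0.3]
grip_width: 0.0344
```

Run:
```python
from h import *
to(.521,.117,.16)
c=grab('wrist','wr14')
```

```text
t 26.425 pos [0.5207 0.1167 0.0705] rpy [ 3.141e+00 -1.000e-03 -3.135e+00] F [ 0.1  0.2 -0.3] w 0.0344
tool shift mm [ -0.2   0.4 -89.5] wz total 0 tilt fix [ 0.001 -0.001 -0.   ]
```

View pics/wr14.png

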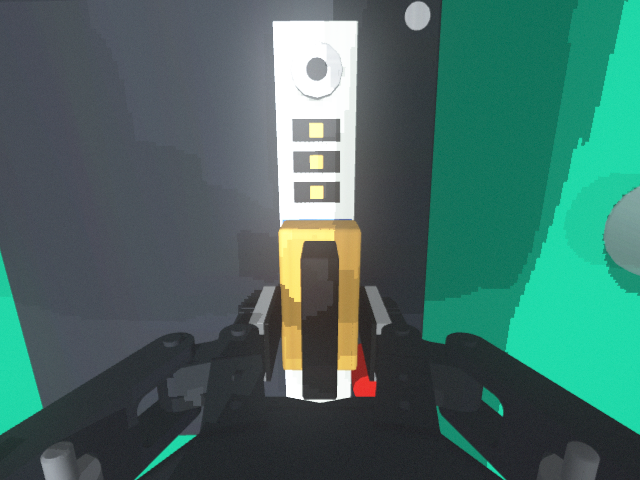

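The pads at (268,320) and (377,320) are clear of the rib (320,320), and the weight sits on the pad. I'll retreat straight up and aside.

Call:
apply_moves:
  rows:
    - [0, 0, -5, 0, 0, 0]
    - [0, 0, -12, 0, 0, 0]
    - [0, 0, -20, 0, 0, 0]
    - [0, 0, -30, 0, 0, 0]
    - [0, 0, -30, 0, 0, 0]
    - [-10, 0, -30, 0, 0, 0]
    - [-25, 0, -10, 0, 0, 0]
    - [-25, 0, 0, 0, 0, 0]
    - [-10, 0, 0, 0, 0, 0]
    - [0, 0, 0, 0, 0, 0]

```text
clock: 27.72
position: [0.5907, 0.1169, 0.2077]
tool_rot: [3.141, -0.001, -3.135]
wrist_force: [-0.7, 0.4, -0.2]
grip_width: 0.0342
```

Run:
```python
from h import *
to(.521,.117,.16)
c=grab('wrist','wr15');P=cloud(c);Z=P[...,2]
t=grab('scene','sc15')
h=cv2.cvtColor(c['color'],cv2.COLOR_RGB2HSV).astype(int)
m=((h[...,0]<6)|(h[...,0]>174))&(h[...,1]>150)&(Z>.044)&(Z<.052)
n,l,s,ce=cv2.connectedComponentsWithStats(m.astype(np.uint8))
i=1+s[1:,4].argmax();print('red',rect(c,l==i,.047))
m=(Z>.076)&(Z<.09)
n,l,s,ce=cv2.connectedComponentsWithStats(m.astype(np.uint8));i=1+s[1:,4].argmax()
print('rib',rect(c,l==i,.083),np.median(Z[l==i]),ce[i])
m=(Z>.053)&(Z<.06);n,l,s,ce=cv2.connectedComponentsWithStats(m.astype(np.uint8));i=1+s[1:,4].argmax()
m=(Z>.053)&(Z<.09)
print('brass top z',np.median(Z[l==i]),ce[i])
A=P[l==i];k=np.c_[A[:,:2],np.ones(len(A))];print('plane',np.linalg.lstsq(k,A[:,2],rcond=None)[0].round(3))
vis=(Z>.031)&(Z<.039)
for v in range(20,300,15):
    u=np.nonzero(vis[v])[0]
    if len(u)>10: print(v,P[v,u[0]].round(4),P[v,u[-1]].round(4))
```

```text
t 27.725 pos [0.5907 0.1169 0.2077] rpy [ 3.141e+00 -1.000e-03 -3.135e+00] F [-0.7  0.4 -0.2] w 0.0342
tool shift mm [69.6  0.4 47.8] wz total 0 tilt fix [ 0.001 -0.001 -0.   ]
red (array([0.5728, 0.1431]), np.float64(1.432), array([572.9, 142.5]), array([13.6, 14.4]), 0.3)
rib (array([0.4973, 0.3014]), np.float64(0.121), array([497.7, 303.6]), array([44.2, 37.7]), 8.7) 0.08218257135394888 [585.6547619  112.04809524]
brass top z 0.056643425691162874 [319.18632547 145.74930028]
plane [-0.001  0.001  0.057]
20 [0.4266 0.0976 0.0348] [0.4261 0.1331 0.0339]
35 [0.4369 0.0982 0.035 ] [0.4368 0.1333 0.0351]
50 [0.4474 0.0981 0.0348] [0.4472 0.1335 0.035 ]
65 [0.4581 0.0979 0.0347] [0.4577 0.1337 0.034 ]
80 [0.469  0.0986 0.0344] [0.4686 0.1332 0.0332]
95 [0.4801 0.0984 0.0343] [0.4798 0.2891 0.039 ]
200 [0.5654 0.0991 0.0345] [0.5653 0.143  0.0332]
215 [0.5786 0.0999 0.0348] [0.5787 0.1344 0.0331]
230 [0.5921 0.0998 0.0351] [0.5919 0.1346 0.0353]
```

View pics/wr15.png

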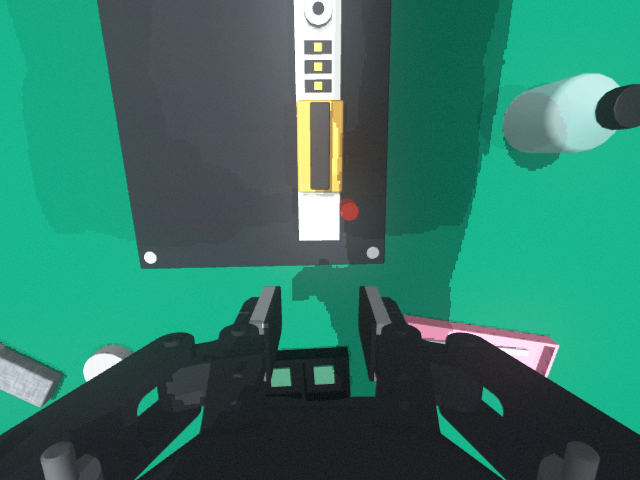

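View pics/sc15.png

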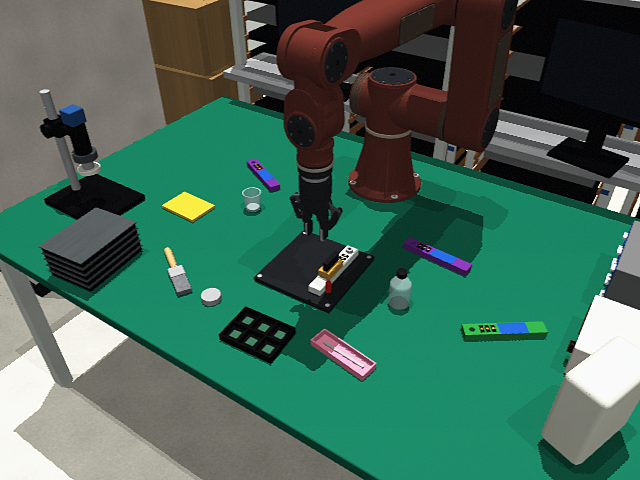

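The pad is hidden under the brass block, the bar touches the stop at (342,210), and nothing else has moved. (My "rib" search picked up the bottle, so I'll redo it with a proper seed.)

Run:
```python
from h import *
c=load('wr15');Z=cloud(c)[...,2]
m=comp((Z>.076)&(Z<.09),(145,320));r=rect(c,m,.083);print('rib',r,np.median(Z[m]))
d=r[2]/1000-PIV;a=.009;print('local',d@[np.cos(a),np.sin(a)],d@[-np.sin(a),np.cos(a)])
m=comp((Z>.053)&(Z<.06),(145,303));print('brass',rect(c,comp((Z>.053)&(Z<.09),(145,320)),.057))
```

```text
rib (array([0.5204, 0.1176]), np.float64(0.0), array([521.2, 117.8]), array([13.7, 59.3]), 89.9) 0.08267487825961731
local 0.10031033768302022 0.0006972473868380478
brass (array([0.5203, 0.1175]), np.float64(0.005), array([521.4, 117.6]), array([69. , 35.7]), 0.3)
```

```bash
python3 -c "
from h import *
print(arm.hand_in())"
```

```text
the job is handed in; nothing more can be done
None
```

I pushed the carrier's free end with the closed fingers until its side rested on the red stop, then set the brass weight on the blue pad. I opened the gripper, backed off clear and handed the job in at about 28 s of the 64 s. No verdict was reported.

**Last checks:**
- **Carrier against the stop:** while pushing, the position stalled and the force rose to about 8 N. Afterwards the bar's edge measured y≈0.1344 and the post's near side y≈0.1345, so they touch within measuring error.
- **Weight on the pad:** its centre is about 100 mm along the bar and under 2 mm off its centre line. It lies lengthwise within about 0.01 rad, with its brass top level to about 0.001.
- **Putting it down:** the last force reading at touchdown, just before release, was about 5 N.
- **Everything else:** in the final scene picture nothing else looks moved; I judged this by eye. The gripper is clear of everything.

**What disagreed:**
- The scene camera differed from the top and wrist cameras by 3–5 mm. I used the top and wrist cameras, which agreed with each other.
- My first search for the rib in the final picture found the bottle instead. I repeated it from the right starting point, and the weight figures above come from that second search.

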